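Put the ski wax kit back into its fitted nests

TASK

The waxing is done, so put the kit away: set the wide wax puck, the small tin, the square wax block and the long cork each into the wooden nest whose outline matches it in shape and size, lying flat on the nest's floor inside the rim and the same way up as it is now. Leave the iron weight and the small glass bottle where they stand.

Things in the scene. Friction and masses are not known exactly. Their poses are not given: they have to be found in the camera images.
- puck: round violet wax puck, 60 mm diameter, 30 mm high, with a shallow dish in its top. Stands on the counter. Origin: centre of its underside, z up along its axis
- tin: small round bare-metal tin, 40 mm diameter, 40 mm high, lid on top. Stands on the counter. Origin: centre of its underside, z up along its axis
- block: square block of cream-coloured wax, 46 x 46 mm, 32 mm high. Origin: centre of its underside, x and y square to its sides, z up
- cork: long rectangular cork, 100 mm long (its x) by 44 mm wide (its y), 40 mm high. Origin: centre of its underside, z up
- wide_nest: wide round wooden nest for the puck: recess 76 mm in diameter, 92 mm over the rim, fixed to the counter, it does not move. Floor 3 mm and rim top 8 mm above the counter, rim 8 mm thick. Origin: centre of its underside, on the counter
- small_nest: small round wooden nest for the tin: recess 56 mm in diameter, 72 mm over the rim, fixed to the counter, it does not move. Floor 3 mm and rim top 8 mm above the counter, rim 8 mm thick. Origin: centre of its underside, on the counter
- square_nest: square wooden nest for the square block: recess 62 x 62 mm, 78 mm over the rim, x and y square to its sides, fixed to the counter, it does not move. Floor 3 mm and rim top 8 mm above the counter, rim 8 mm thick. Origin: centre of its underside, on the counter
- long_nest: long wooden nest for the cork: recess 116 mm (its x) by 60 mm (its y), 132 x 76 mm over the rim, fixed to the counter, it does not move. Floor 3 mm and rim top 8 mm above the counter, rim 8 mm thick. Origin: centre of its underside, on the counter
- weight: bystander: loose small dark iron weight with a knob on top, 40 mm diameter, 45 mm high, standing among the things. Origin: centre of its underside
- bottle: bystander: loose small amber glass bottle with a narrow neck and black cap, 36 mm diameter, 65 mm high, standing among the things. Origin: centre of its underside
There are look-alikes about, which are no part of the job. Leave any red or yellow look-alike of the tin alone.

How it is judged:
By the outcome, as a careful person would: the job done as asked, in the order asked, and still so for the second after the job is handed in, with the robot touching nothing.
It also fails if it takes over 112 s, if anything falls off the work surface, if the arm or the gripper's body presses on something with over 40 N, if the wrist force passes 120 N, or if a joint passes its speed limit or range.

ROBOT

A 6-joint arm with a two-finger parallel gripper is mounted at the origin on the work surface. World frame = base frame: x ahead of the robot, y to its left, z up, the work surface at z = 0. Lengths are in m, angles in rad, forces in N, time in s.
With the tool pointing down it reaches from about 0.25 to 0.775 m from the base axis. Payload 4 kg.
Tool frame: the origin (TCP) lies midway between the tips of the shut fingers; the grasp point (between the pads) lies 19 mm behind it (robot.pinch_z is the distance from the TCP to the grasp point, in m); x points along the fingers, y is the direction in which the jaws open and shut, and the axes are right-handed (so a half turn about x gives the same grasp; the last joint's range is limited). The gripper opens to 94 mm and grips with 3 to 60 N. Pads are 16 mm wide; open, the fingers measure 119 mm over their backs; the gripper's body (75 mm by 177 mm) begins 78 mm behind the grasp point.
Start: joints at [-1.415, 0.087, 1.371, -0, 1.684, -0.103], TCP at [0.141, -0.532, 0.206] pointing down, gripper open.
Joint ranges: [-3.1, 3.1], [-0.76, 2.03], [0.27, 2.55], [-1.08, 4.22], [0.17, 2.65], [-2.57, 2.57]. Speed limits (rad/s): [2.79, 2.79, 3.14, 3.14, 3.14, 3.14].

INTERFACE

Orientations are given as [roll, pitch, yaw] about the fixed x, y, z axes, in that order (R = Rz(yaw) Ry(pitch) Rx(roll)).
In Python, from bench import robot, imaging gives the robot as it stands. The module is installed in compiled form; this text tells all that it offers.
- The arm moves only by the tool drive_tool, never from a script. Its argument "commands" is a list that holds one entry, the list of rows, each a list of 4 numbers: the shift along the tool's x, y, z as a fraction of full scale, then the turn about the tool's x as a fraction of full scale. A call has 1 to 20 rows; each row shifts and turns the commanded pose from where the row before left it, along the tool's axes as they then stand; what a row does not reach is not made up. Full scale, the value 1, is 0.25 m for a shift and 360 degrees for a turn. A row lasts 1/10 s, in which the tool goes at most 50 mm and 8.59 degrees, less where a joint would pass 70% of its speed; a pose out of reach is approached as far as the arm can. A call with a number of a shift or a turn outside -1 to 1 is refused whole. A call with a gripper value outside its range is refused whole. "grip" is the opening, from 0 (shut) to 1 (fully open), set as the call begins (left out, the last holds). The fingers move at their own pace and stop on an object; the grip force is fixed at half the most. Time passes only in rows, so rows that do not move let the fingers close. It gives the time, the measured TCP pose, the force and the opening at its end, in the units of the state.
- robot.get_obs(): the state, without advancing time (a new reading comes with each control period).
- imaging.snapshot(name): name is "scene" or "top" or "wrist"; returns a dict with "pixels" (420x560x3 uint8, red, green, blue), "z_map" (420x560 float32, m along the optical axis (not along the pixel's ray), 0 where there is no reading), "mtx" (3x3 intrinsics, pixels), "extrinsics" (4x4, takes a point from world to camera coordinates). Camera axes: x right, y up, looking along -z (the intrinsics and any distortion apply to the point x, -y, -z); pixel columns grow to the right and rows downward; lengths in m; the calibration is good to about 2 mm. A picture is of the moment at which its call begins.
- robot.close_job(): hands the job in, once; it reports no verdict.
The state is a dict: "time": time; "joint_positions": joint angles; "qvel": joint speeds; "joint_torque": joint torques, N m; "tool_pos": TCP position; "ee_rot": TCP orientation; "wrist_force": force on the tool from outside, world axes, zero at the start; "wrist_torque": the same for the moment, N m; "width": finger opening in m.
Only numpy, scipy, OpenCV 4.12 (cv2) and the standard library are available. Lean on these libraries where they do the work, as an engineer would, in place of code of your own. Each camera call takes 0.05 s, during which the arm holds its last target.

## Working session

There is one attempt and no reset: what is moved stays moved. The work goes in short steps, Python scripts to look and compute and a tool call to move; the robot and the scene stay as the last step left them, time stands still between calls to the robot, and variables do not carry over. Pictures are saved under pics/ and viewed, and the job is handed in when it is done.

Besides the shell and the picture viewer there is one more tool, called after ">>>" as name(argument=value, ...), one argument or row to a line, values as JSON. drive_tool: Moves the arm, as the interface text tells. Shift numbers are shares of 0.25 m and turn numbers shares of 360 degrees, none past 1 either way. Its arguments: {"type":"object","properties":{"commands":{"type":"array","items":{"type":"array","items":{"type":"array","items":{"type":"number","minimum":-1,"maximum":1}}}},"grip":{"type":"number"}},"required":["commands"]}

```bash
mkdir -p pics; cat > h.py <<'E'
import numpy as np, cv2
from bench import robot, imaging
def snap(name,fn=None):
    s=imaging.snapshot(name)
    if fn: cv2.imwrite('pics/'+fn,cv2.cvtColor(s['pixels'],cv2.COLOR_RGB2BGR))
    return s
def cloud(s):
    K=s['mtx'];E=s['extrinsics'];z=s['z_map']
    v,u=np.mgrid[:z.shape[0],:z.shape[1]]
    x=(u-K[0,2])/K[0,0]*z; y=(v-K[1,2])/K[1,1]*z
    P=np.stack([x,-y,-z,np.ones_like(z)],-1)
    W=P@np.linalg.inv(E).T
    W[z==0]=np.nan
    return W[...,:3]
E
python3 - <<'E'
from h import *
print(robot.get_obs(), robot.pinch_z)
for n in ['scene','top','wrist']:
    s=snap(n,n+'0.png'); np.savez(n+'0.npz',**s); print(n,s['mtx'],s['extrinsics'])
E
```

```text
{'time': 0.0, 'joint_positions': array([-1.41510358e+00,  8.79669623e-02,  1.37226951e+00, -4.10614875e-06,
        1.68355052e+00, -1.03100135e-01]), 'qvel': array([-0.00077685,  0.00124193, -0.00041297, -0.00102624,  0.00069822,
       -0.00017658]), 'joint_torque': array([-6.61116937e-04, -3.40183890e+01, -3.02429509e+01,  7.18913041e-02,
        3.29514197e-02, -1.60706936e-04]), 'tool_pos': array([ 0.14066231, -0.53114887,  0.20428988]), 'ee_rot': array([-1.67203664,  1.56860199,  1.72834843]), 'wrist_force': array([-0.48044582, -0.46715887,  0.01313493]), 'wrist_torque': array([0.01253726, 0.00578592, 0.003253  ]), 'width': 0.0937771298844404} 0.0188
scene [[424.83683564   0.         282.43201572]
 [  0.         424.83683564 206.11090168]
 [  0.           0.           1.        ]] [[-0.60800717  0.79373198 -0.01779949  0.29989314]
 [-0.4951999  -0.36161386  0.7899446   0.21428758]
 [ 0.62056775  0.48910629  0.61291982 -1.49475126]
 [ 0.          0.          0.          1.        ]]
top [[495.29024469   0.         280.137666  ]
 [  0.         495.29024469 214.63068701]
 [  0.           0.           1.        ]] [[ 0.01318917 -0.99987084  0.00918401 -0.00612545]
 [ 0.99166763  0.01425695  0.12803148 -0.4683371 ]
 [-0.12814588  0.00741885  0.99172758 -1.10127207]
 [ 0.          0.          0.          1.        ]]
wrist [[343.93101805   0.         281.17886836]
 [  0.         343.93101805 209.58075772]
 [  0.           0.           1.        ]] [[ 0.25576101 -0.96673624 -0.00270891 -0.54951608]
 [ 0.93303775  0.24757718 -0.26104807  0.02739035]
 [ 0.2530353   0.0642384   0.965322   -0.39152151]
 [ 0.          0.          0.          1.        ]]
```

View pics/top0.png

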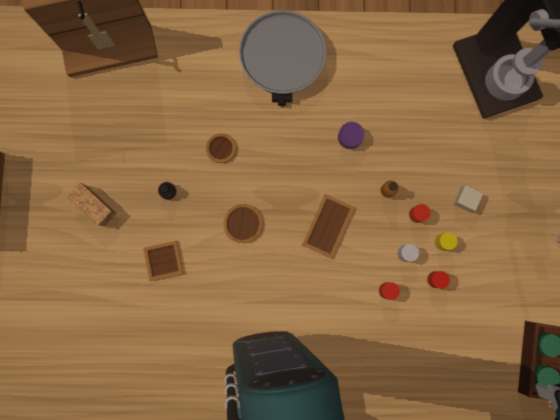

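View pics/scene0.png

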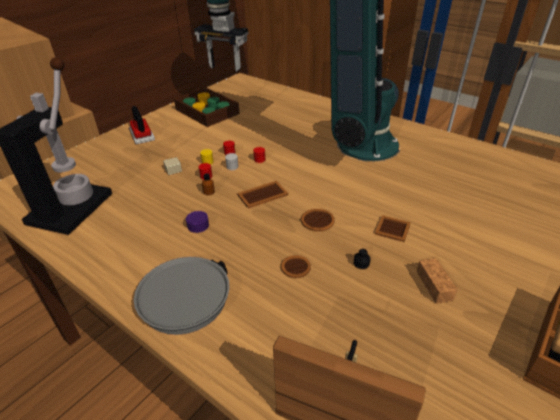

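View pics/wrist0.png

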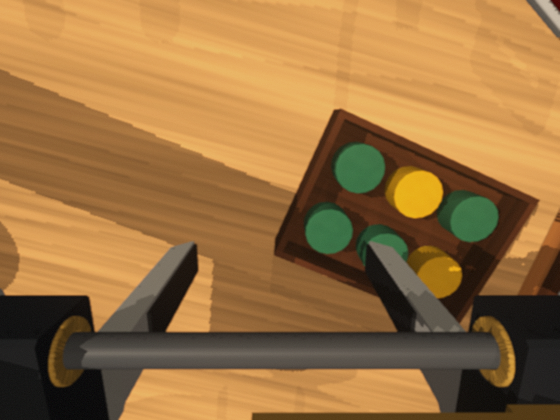

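The top view shows the puck at (351,135), the cream block at (470,199), the cork at (92,204) and the tin candidate at (409,254). The nests are small round (221,148), wide round (243,223), square (163,260) and long (329,226). The weight is at (167,190) and the bottle at (390,188).

Tin-like candidates are silver (409,254), red (421,213), (440,280) and (390,291), and yellow (448,242). The silver one fits "bare-metal". I'll enlarge a crop to confirm it and measure everything.

```bash
cat > meas.py <<'E'
from h import *
def L(n): 
    d=np.load(n); return {k:d[k] for k in d}
t=L('top0.npz'); sc=L('scene0.npz')
if __name__=='__main__':
    im=cv2.cvtColor(t['pixels'],cv2.COLOR_RGB2BGR)
    cv2.imwrite('pics/crop_tin.png',cv2.resize(im[170:310,360:560],None,fx=4,fy=4,interpolation=cv2.INTER_CUBIC))
    cv2.imwrite('pics/crop_left.png',cv2.resize(im[120:300,50:260],None,fx=3,fy=3,interpolation=cv2.INTER_CUBIC))
    for nm,s in (('top',t),('scene',sc)):
        W=cloud(s); 
        g=(W[...,0]>0.25)&(W[...,0]<0.72)&(abs(W[...,1])<0.45)
        tab=np.median(W[...,2][g]); print(nm,'table z',tab)
        m=(g&(W[...,2]>(0.0045 if nm=='top' else .006)+tab)&(W[...,2]<0.12)).astype(np.uint8)
        n,l,st,c=cv2.connectedComponentsWithStats(m,connectivity=4)
        for i in range(1,n):
            if st[i,4]<25: continue
            P=W[l==i]; zt=np.percentile(P[:,2],97)
            top=P[P[:,2]>zt-0.006][:,:2].astype(np.float32)
            r=cv2.minAreaRect(top*1000)
            col=np.median(s['pixels'][l==i],0)
            print('pix',np.round(c[i]),'n',st[i,4],'ztop %.1f'%(zt*1000),'rect c',np.round(r[0],1),'size',np.round(r[1],1),'ang %.1f'%r[2],'col',col)
E
python3 meas.py
```

```text
top table z 0.0003398303659247759
pix [351. 135.] n 569 ztop 33.0 rect c [ 661.7 -164.5] size [58.5 58.3] ang 21.1 col [86. 54. 90.]
pix [221. 147.] n 270 ztop 11.8 rect c [630.5 142.3] size [69.9 69.9] ang 66.9 col [131.  85.  44.]
pix [389. 188.] n 237 ztop 67.0 rect c [ 533.2 -252. ] size [16.1 15.9] ang 9.6 col [97. 59. 28.]
pix [167. 190.] n 251 ztop 46.7 rect c [523.8 264.7] size [17.6 19.2] ang 46.7 col [35. 29. 26.]
pix [ 96. 207.] n 776 ztop 43.9 rect c [483.4 428. ] size [89.  42.8] ang 47.3 col [151.  107.5  68. ]
pix [467. 198.] n 439 ztop 35.8 rect c [ 514.2 -435.9] size [46.9 45.6] ang 63.7 col [162. 144. 118.]
pix [328. 226.] n 584 ztop 12.2 rect c [ 447.9 -112.3] size [ 75.9 132.3] ang 66.0 col [138.  91.  49.]
pix [243. 223.] n 376 ztop 11.5 rect c [450.6  86.2] size [89.5 88.5] ang 1.1 col [130.5  86.   46. ]
pix [420. 213.] n 304 ztop 44.0 rect c [ 477.9 -320.8] size [37.2 38.6] ang 2.3 col [158.  42.  27.]
pix [446. 241.] n 317 ztop 43.4 rect c [ 414.2 -379.8] size [37.7 38.3] ang 27.0 col [170. 149.  19.]
pix [163. 260.] n 427 ztop 12.0 rect c [361.3 267.9] size 
[... 1392 characters left out ...]
5 80. ]
pix [304. 215.] n 27 ztop 10.4 rect c [460.8  49.5] size [48.7 10.2] ang 9.8 col [127.  74.  34.]
pix [391. 230.] n 157 ztop 9.6 rect c [363.3 270.7] size [78.2 78.7] ang 11.7 col [128.  75.  34.]
pix [404. 222.] n 34 ztop 9.6 rect c [322.8 283.4] size [11.9 33.6] ang 5.3 col [131.5  80.   37. ]
pix [362. 259.] n 251 ztop 45.0 rect c [524.7 267.9] size [19.5 18.4] ang 49.1 col [20. 19. 18.]
pix [288. 266.] n 98 ztop 9.8 rect c [637.9 133.9] size [68.6 43.6] ang 39.8 col [126.   73.5  34. ]
pix [305. 266.] n 72 ztop 9.4 rect c [616.9 163. ] size [63.5 25.6] ang 38.1 col [124.  73.  34.]
pix [431. 274.] n 670 ztop 41.1 rect c [483.9 430.5] size [91.3 44.4] ang 48.3 col [156. 102.  57.]
```

```bash
ls pics
```

```text
crop_left.png
crop_tin.png
scene0.png
top0.png
wrist0.png
```

View pics/crop_tin.png

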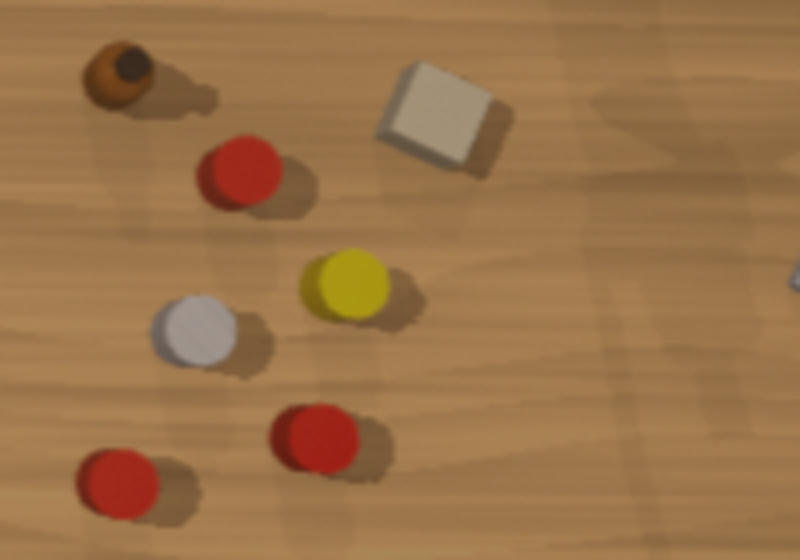

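View pics/crop_left.png

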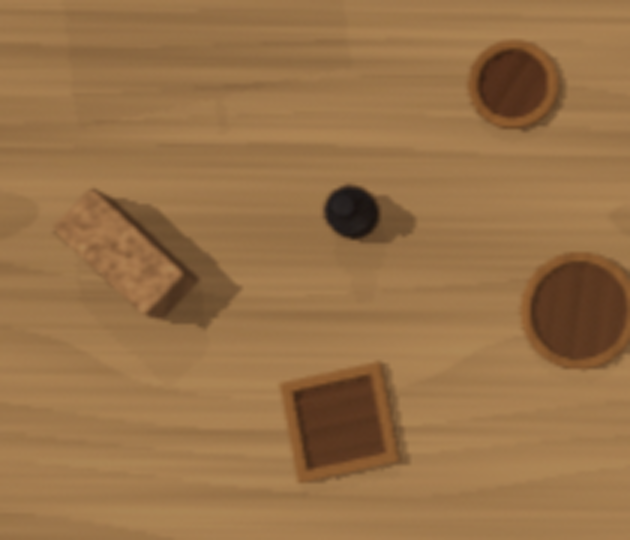

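The crop confirms it: the silver tin at full-image (409,254) is the only bare-metal one, with red at (421,213), (440,280) and (390,291) and yellow at (448,242) around it. Next I'll refine the poses from both views.

```bash
cat > ref.py <<'E'
from meas import *
app={'puck':(.662,-.164,.030,.05),'tin':(.387,-.291,.040,.04),'block':(.514,-.434,.032,.05),'cork':(.484,.430,.040,.075),
'wide_nest':(.451,.087,.008,.065),'small_nest':(.632,.144,.008,.055),'square_nest':(.362,.269,.008,.07),'long_nest':(.448,-.112,.008,.09)}
def fit(s,k):
    x,y,h,r=app[k]; W=cloud(s)
    m=(np.hypot(W[...,0]-x,W[...,1]-y)<r)&(W[...,2]>max(h-.008,.0055))&(W[...,2]<h+.012)
    n,l,st,c=cv2.connectedComponentsWithStats(m.astype(np.uint8),connectivity=8)
    P=W[l>0] if 'nest' in k else W[l==1+np.argmax(st[1:,4])]
    q=(P[:,:2]*1000).astype(np.float32); rc=cv2.minAreaRect(q); ec=cv2.minEnclosingCircle(q)
    return np.median(P[:,2])*1000,rc,ec
if __name__=='__main__':
  for k in app:
    for nm,s in (('top',t),('scene',sc)):
        z,rc,ec=fit(s,k)
        print(k,nm,'z %.1f'%z,'rect',np.round(rc[0],1),np.round(rc[1],1),'%.1f'%rc[2],'circ',np.round(ec[0],1),'%.1f'%ec[1])
  from scipy.spatial.transform import Rotation as R
  o=robot.get_obs(); print(R.from_euler('xyz',o['ee_rot']).as_matrix().round(3))
E
python3 ref.py
```

```text
puck top z 28.5 rect [ 661.8 -164.3] [58.4 59.1] 59.4 circ [ 661.9 -164.5] 30.7
puck scene z 27.9 rect [ 662.  -163.4] [63.4 58.1] 75.4 circ [ 660.3 -163.6] 33.2
tin top z 40.2 rect [ 386.9 -292.4] [36.5 39.3] 0.9 circ [ 386.9 -292.8] 20.3
tin scene z 39.1 rect [ 387.1 -289.8] [37.9 39.2] 40.2 circ [ 385.6 -289.5] 21.0
block top z 31.7 rect [ 514.5 -436.7] [48.  47.9] 63.7 circ [ 514.2 -435.9] 30.7
block scene z 31.3 rect [ 514.4 -434.1] [52.1 44.6] 65.0 circ [ 516.  -431.9] 31.8
cork top z 39.9 rect [486.8 432.4] [101.   44.4] 48.4 circ [486.7 433.2] 52.9
cork scene z 38.9 rect [486.9 435. ] [101.9  46. ] 48.4 circ [488.2 435.1] 52.9
wide_nest top z 7.6 rect [450.9  85.5] [ 90.4 118.9] 6.2 circ [447.1  81.9] 62.6
wide_nest scene z 7.4 rect [452.   89.6] [90.2 91.1] 55.8 circ [450.8  90. ] 46.8
small_nest top z 7.6 rect [635.9 150.1] [89.8 81.9] 17.4 circ [635.3 151.6] 51.5
small_nest scene z 7.2 rect [630.1 144.6] [69.3 70.6] 18.3 circ [630.4 144.6] 36.5
square_nest top z 7.8 rect [356.3 271.2] [121.5 119.9] 84.1 circ [360.9 267. ] 67.8
square_nest scene z 7.2 rect [361.8 270.2] [82.6 77.8] 12.6 circ [363.7 270.9] 55.1
long_nest top z 7.8 rect [ 446.  -116.5] [139.7 132.2] 66.2 circ [ 442.8 -121.2] 80.2
long_nest scene z 7.2 rect [ 447.2 -109.9] [ 81.7 132.6] 66.4 circ [ 448.7 -110.6] 74.7
[[-0.     0.256 -0.967]
 [ 0.002 -0.967 -0.256]
 [-1.    -0.002 -0.   ]]
```

```bash
cat > go.py <<'E'
import sys
from h import *
from scipy.spatial.transform import Rotation as R
def go(x,y,z,psi=None):
    o=robot.get_obs(); p=o['tool_pos']; M=R.from_euler('xyz',o['ee_rot']).as_matrix()
    cur=np.degrees(np.arctan2(M[1,1],M[0,1]))
    d=M.T@(np.array([x,y,z])/1000-p)
    turn=0 if psi is None else (cur-psi+180)%360-180
    n=max(1,int(np.ceil(max(np.linalg.norm(d)/.03,abs(turn)/7))))
    print('t %.2f pos %s psi %.1f F %s w %.1f q %s'%(o['time'],(p*1000).round(1),cur,o['wrist_force'].round(1),o['width']*1000,o['joint_positions'].round(2)))
    print('need (axes as now) xyz frac',(d/.25).round(4),'turn frac %.4f (%.1f deg)'%(turn/360,turn),'rows',n,'per row',(d/.25/n).round(4),round(turn/360/n,4))
if __name__=='__main__': go(*map(float,sys.argv[1:]))
E
python3 go.py 662 -164 130
```

```text
t 0.15 pos [ 140.7 -531.3  204.6] psi -75.2 F [ 0.4 -0.4  0.6] w 93.8 q [-1.42  0.09  1.37 -0.    1.68 -0.1 ]
need (axes as now) xyz frac [ 0.3001 -0.886  -2.3918] turn frac 0.0000 (0.0 deg) rows 22 per row [ 0.0136 -0.0403 -0.1087] 0.0
```

>>> drive_tool(
  commands=[
    [[0,-0.044,-0.12,0],[0,-0.044,-0.12,0],[0,-0.044,-0.12,0],[0,-0.044,-0.12,0],[0,-0.044,-0.12,0],[0,-0.044,-0.12,0],[0,-0.044,-0.12,0],[0,-0.044,-0.12,0],[0,-0.044,-0.12,0],[0,-0.044,-0.12,0],[0,-0.044,-0.12,0],[0,-0.044,-0.12,0],[0,-0.044,-0.12,0],[0,-0.044,-0.12,0],[0,-0.044,-0.12,0],[0,-0.044,-0.12,0],[0,-0.044,-0.12,0],[0,-0.044,-0.12,0],[0,-0.044,-0.12,0],[0,-0.044,-0.12,0]],
  ],
  grip=1,
)

```text
time: 2.15
tool_pos: [0.6653, -0.1646, 0.2048]
ee_rot: [-0.383, 1.57, 3.017]
wrist_force: [0.0, -0.6, 0.5]
width: 0.0938
```

```bash
python3 go.py 662 -164 100; python3 -c "
from h import *
s=snap('wrist','w1.png'); np.savez('w1.npz',**s)"
```

```text
t 2.15 pos [ 665.3 -164.6  204.8] psi -75.2 F [ 0.  -0.6  0.5] w 93.8 q [-0.33  0.4   1.   -0.    1.75  0.99]
need (axes as now) xyz frac [ 0.4192 -0.0053  0.0117] turn frac 0.0000 (0.0 deg) rows 4 per row [ 0.1048 -0.0013  0.0029] 0.0
```

View pics/w1.png

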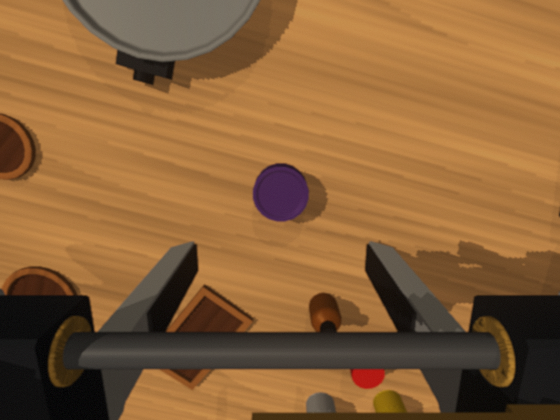

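The wrist view shows the puck at (280,192), the long nest at (205,335) and the bottle at (324,312). I'll measure the puck from here as a third view.

```bash
python3 - <<'E'
from ref import *
s=L('w1.npz')
for k in ['puck','long_nest']:
    z,rc,ec=fit(s,k); print(k,'z %.1f'%z,np.round(rc[0],1),np.round(rc[1],1),rc[2],np.round(ec[0],1),ec[1])
E
```

```text
puck z 28.3 [ 662.3 -164.9] [58.5 58.2] 15.049479484558105 [ 661.8 -165.2] 29.8535213470459
long_nest z 7.7 [ 447.2 -112.8] [ 76.5 133.5] 66.20319366455078 [ 447.  -112.6] 75.79275512695312
```

>>> drive_tool(
  commands=[
    [[0.1,-0.001,0.007,0],[0.1,-0.001,0.006,0],[0.1,0,0,0],[0.1,0,0,0],[0.1,0,0,0],[0.1,0,0,0],[0.1,0,0,0],[0.05,0,0,0],[0.03,0,0,0],[0,0,0,0],[0,0,0,0]],
  ],
)

```text
time: 3.3
tool_pos: [0.662, -0.1662, 0.0118]
ee_rot: [2.515, 1.569, -0.368]
wrist_force: [-0.8, 0.3, 0.3]
width: 0.094
```

>>> drive_tool(
  commands=[
    [[0,0,0,0],[0,0,0,0],[0,0,0,0],[0,0,0,0],[0,0,0,0],[0,0,0,0],[0,0,0,0],[0,0,0,0]],
  ],
  grip=0,
)

```text
time: 4.1
tool_pos: [0.6613, -0.1658, 0.0107]
ee_rot: [3.061, 1.571, 0.179]
wrist_force: [-0.9, 0.4, 2.0]
width: 0.0583
```

>>> drive_tool(
  commands=[
    [[-0.04,0,0,0],[-0.08,0,0,0],[-0.1,0,0,0],[-0.1,0,0,0],[-0.1,0,0,0],[0,0,0,0]],
  ],
)

```text
time: 4.7
tool_pos: [0.6638, -0.1668, 0.1213]
ee_rot: [2.533, 1.561, -0.35]
wrist_force: [0.6, 0.0, 0.1]
width: 0.0587
```

```bash
python3 go.py 451 86 110; python3 -c "
from h import *
s=snap('scene','s1.png')"
```

```text
t 4.70 pos [ 663.8 -166.8  121.3] psi -75.2 F [0.6 0.  0.1] w 58.7 q [-0.33  0.41  1.15 -0.    1.58  0.98]
need (axes as now) xyz frac [ 0.0337 -1.1956  0.5645] turn frac 0.0000 (0.0 deg) rows 12 per row [ 0.0028 -0.0996  0.047 ] 0.0
```

View pics/s1.png

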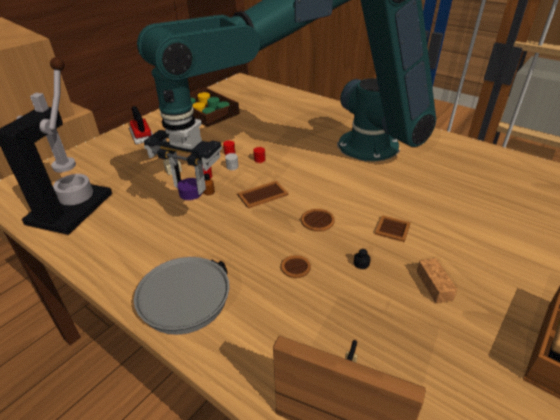

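The puck is lifted between the fingers at (189,188). Now moving it over the wide nest.

>>> drive_tool(
  commands=[
    [[0,-0.1,0.047,0],[0,-0.1,0.047,0],[0,-0.1,0.047,0],[0,-0.1,0.047,0],[0,-0.1,0.047,0],[0,-0.1,0.047,0],[0,-0.1,0.047,0],[0,-0.1,0.047,0],[0,-0.1,0.047,0],[0,-0.1,0.047,0],[0,-0.1,0.047,0],[0,-0.1,0.047,0],[0,0,0,0],[0,0,0,0]],
  ],
)

```text
time: 6.15
tool_pos: [0.4474, 0.088, 0.1141]
ee_rot: [0.232, 1.569, -2.649]
wrist_force: [0.6, -0.8, -0.9]
width: 0.0583
```

```bash
python3 go.py 451 86 14; python3 - <<'E'
from ref import *
s=snap('wrist','w2.png')
z,rc,ec=fit(s,'wide_nest');print(z,rc,ec)
z,rc,ec=fit(s,'long_nest');print(z,rc,ec)
E
```

```text
t 6.15 pos [447.4  88.  114.1] psi -75.1 F [ 0.6 -0.8 -0.9] w 58.3 q [ 0.07 -0.09  1.73 -0.    1.5   1.38]
need (axes as now) xyz frac [ 0.4005  0.0112 -0.0126] turn frac 0.0000 (0.0 deg) rows 4 per row [ 0.1001  0.0028 -0.0032] 0.0
7.685591303195016 ((462.66595458984375, 88.7296142578125), (64.96700286865234, 90.92242431640625), 12.682250022888184) ((450.01629638671875, 85.90351104736328), 45.87568664550781)
7.548644237022506 ((447.1151123046875, -112.85814666748047), (78.2458267211914, 131.8697052001953), 66.54364776611328) ((453.2131652832031, -98.02025604248047), 69.43111419677734)
```

View pics/w2.png

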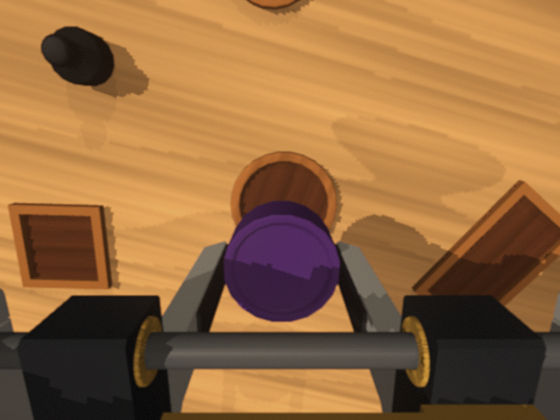

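>>> drive_tool(
  commands=[
    [[0.08,0.006,-0.007,0],[0.08,0.004,-0.005,0],[0.08,0,0,0],[0.06,0,0,0],[0.04,0,0,0],[0.02,0,0,0],[0.02,0,0,0],[0,0,0,0],[0,0,0,0],[0,0,0,0]],
  ],
)

```text
time: 7.2
tool_pos: [0.4523, 0.0865, 0.0212]
ee_rot: [2.875, 1.569, -0.007]
wrist_force: [0.1, 0.9, 0.2]
width: 0.0587
```

```bash
python3 go.py 450.5 86 13.7
```

```text
t 7.20 pos [452.3  86.5  21.2] psi -75.2 F [0.1 0.9 0.2] w 58.7 q [ 0.07  0.    1.84 -0.    1.3   1.38]
need (axes as now) xyz frac [0.0299 0.0001 0.0074] turn frac 0.0000 (0.0 deg) rows 1 per row [0.0299 0.0001 0.0074] 0.0
```

>>> drive_tool(
  commands=[
    [[0.015,0,0.005,0],[0.01,0,0,0],[0,0,0,0],[0,0,0,0],[0,0,0,0]],
  ],
)

```text
time: 7.7
tool_pos: [0.4504, 0.0861, 0.0142]
ee_rot: [1.408, 1.571, -1.475]
wrist_force: [0.4, -0.7, -0.2]
width: 0.0585
```

```bash
python3 go.py 450.5 86 13.7
```

```text
t 7.70 pos [450.4  86.1  14.2] psi -75.2 F [ 0.4 -0.7 -0.2] w 58.5 q [ 0.07  0.01  1.85 -0.    1.29  1.38]
need (axes as now) xyz frac [ 0.0021  0.0006 -0.0001] turn frac 0.0000 (0.0 deg) rows 1 per row [ 0.0021  0.0006 -0.0001] 0.0
```

>>> drive_tool(
  commands=[
    [[0.002,0,0,0],[0,0,0,0],[0,0,0,0],[0,0,0,0],[0,0,0,0],[0,0,0,0]],
  ],
  grip=0.85,
)

```text
time: 8.3
tool_pos: [0.4505, 0.0861, 0.0137]
ee_rot: [1.883, 1.571, -1.0]
wrist_force: [-0.9, -0.1, 0.8]
width: 0.0798
```

>>> drive_tool(
  commands=[
    [[-0.04,0,0,0],[-0.1,0,0,0],[-0.1,0,0,0],[-0.1,0,0,0],[-0.1,0,0,0],[-0.1,0,0,0],[-0.1,0,0,0],[0,0,0,0]],
  ],
)

```text
time: 9.1
tool_pos: [0.4529, 0.0863, 0.1785]
ee_rot: [2.943, 1.562, 0.06]
wrist_force: [-0.3, -0.6, -0.2]
width: 0.0798
```

```bash
python3 go.py 387 -292 180 -105; python3 - <<'E'
from ref import *
s=snap('wrist','w3.png'); app['puck']=(.450,.086,.033,.05)
z,rc,ec=fit(s,'puck');print(z,rc,ec)
E
```

```text
t 9.10 pos [452.9  86.3 178.5] psi -75.2 F [-0.3 -0.6 -0.2] w 79.8 q [ 0.07 -0.11  1.62 -0.    1.62  1.38]
need (axes as now) xyz frac [-0.0091  1.3954  0.642 ] turn frac 0.0829 (29.8 deg) rows 13 per row [-0.0007  0.1073  0.0494] 0.0064
31.255417034421697 ((451.3149108886719, 85.56502532958984), (59.14982223510742, 58.93854904174805), 33.51064682006836) ((451.42742919921875, 85.42485809326172), 29.988628387451172)
```

View pics/w3.png

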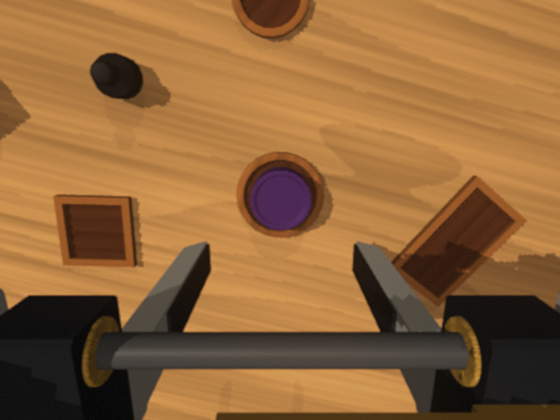

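The puck sits centred in the wide nest at (281,198). Its top is at 31.3 mm against 28.3 on the counter, so it is on the 3 mm floor. Next is the tin.

>>> drive_tool(
  commands=[
    [[0,0.107,0.049,0],[0,0.107,0.049,0],[0,0.107,0.049,0],[0,0.107,0.049,0],[0,0.107,0.049,0],[0,0.107,0.049,0],[0,0.107,0.049,0],[0,0.107,0.049,0],[0,0.107,0.049,0],[0,0.107,0.049,0],[0,0.107,0.049,0],[0,0.107,0.049,0],[0,0.107,0.049,0],[0,0,0,0.0208],[0,0,0,0.0208],[0,0,0,0.0208],[0,0,0,0.0208],[0,0,0,0]],
  ],
  grip=0.75,
)

```text
time: 10.95
tool_pos: [0.3847, -0.2902, 0.1717]
ee_rot: [-0.477, 1.567, 2.4]
wrist_force: [-0.3, 0.6, 0.2]
width: 0.0704
```

```bash
python3 go.py 387 -292 11 -105; python3 - <<'E'
from ref import *
s=snap('wrist','w4.png')
for k in ['tin','block','long_nest']:
  z,rc,ec=fit(s,k);print(k,z,rc,ec)
E
```

```text
t 10.95 pos [ 384.7 -290.2  171.7] psi -105.1 F [-0.3  0.6  0.2] w 70.4 q [-0.76 -0.05  1.58 -0.    1.62  1.07]
need (axes as now) xyz frac [ 0.643   0.0057 -0.0127] turn frac -0.0003 (-0.1 deg) rows 6 per row [ 0.1072  0.0009 -0.0021] -0.0001
tin 39.84994402445508 ((385.81610107421875, -294.03125), (38.339134216308594, 38.85527038574219), 74.66417694091797) ((385.7149963378906, -293.87091064453125), 19.88205337524414)
block 31.68652113218709 ((506.97625732421875, -434.3307189941406), (47.02604293823242, 32.7269287109375), 65.60719299316406) ((507.6550598144531, -434.5284423828125), 27.398061752319336)
long_nest 7.999883105492655 ((446.58563232421875, -112.72555541992188), (77.89625549316406, 132.52064514160156), 66.24234008789062) ((446.8922119140625, -112.6755142211914), 76.0412368774414)
```

View pics/w4.png

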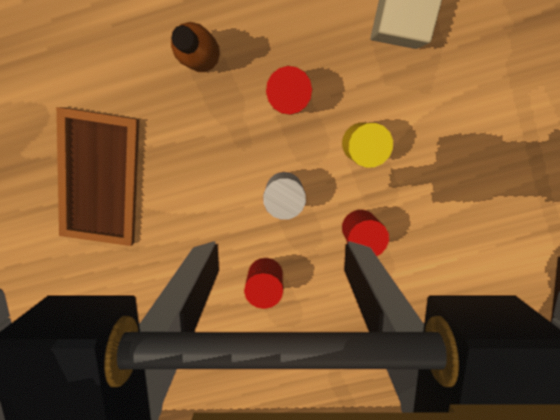

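>>> drive_tool(
  commands=[
    [[0.1,0.005,-0.005,0],[0.1,0.004,-0.004,0],[0.1,0,0,0],[0.1,0,0,0],[0.1,0,0,0],[0.08,0,0,0],[0.04,0,0,0],[0.02,0,0,0],[0,0,0,0],[0,0,0,0],[0,0,0,0]],
  ],
)

```text
time: 12.1
tool_pos: [0.3878, -0.2943, 0.015]
ee_rot: [2.623, 1.568, -0.782]
wrist_force: [0.1, -0.3, -0.4]
width: 0.0701
```

```bash
python3 go.py 386.3 -293 11 -105
```

```text
t 12.10 pos [ 387.8 -294.3   15. ] psi -105.1 F [ 0.1 -0.3 -0.4] w 70.1 q [-0.77  0.07  1.78 -0.    1.29  1.07]
need (axes as now) xyz frac [ 0.0158 -0.0033  0.0072] turn frac -0.0003 (-0.1 deg) rows 1 per row [ 0.0158 -0.0033  0.0072] -0.0003
```

>>> drive_tool(
  commands=[
    [[0.004,0,0.003,0],[0,0,0,0],[0,0,0,0],[0,0,0,0],[0,0,0,0],[0,0,0,0],[0,0,0,0],[0,0,0,0],[0,0,0,0]],
  ],
  grip=0,
)

```text
time: 13.0
tool_pos: [0.3864, -0.2934, 0.0128]
ee_rot: [2.101, 1.571, -1.305]
wrist_force: [0.3, 0.2, -0.1]
width: 0.0389
```

```bash
python3 go.py 386.3 -293 110 -105
```

```text
t 13.00 pos [ 386.4 -293.4   12.8] psi -105.1 F [ 0.3  0.2 -0.1] w 38.9 q [-0.77  0.07  1.79 -0.    1.29  1.07]
need (axes as now) xyz frac [-0.3887 -0.0015  0.0007] turn frac -0.0003 (-0.1 deg) rows 4 per row [-0.0972 -0.0004  0.0002] -0.0001
```

>>> drive_tool(
  commands=[
    [[-0.04,0,0,0],[-0.08,0,0,0],[-0.1,0,0,0],[-0.1,0,0,0],[-0.1,0,0,0],[-0.1,0,0,0],[0,0,0,0]],
  ],
)

```text
time: 13.7
tool_pos: [0.3883, -0.2952, 0.1474]
ee_rot: [2.638, 1.562, -0.768]
wrist_force: [-0.2, 0.5, -0.3]
width: 0.0394
```

```bash
python3 go.py 630.5 142.3 140; python3 - <<'E'
from h import *
snap('wrist','w5.png')
E
```

```text
t 13.70 pos [ 388.3 -295.2  147.4] psi -105.1 F [-0.2  0.5 -0.3] w 39.4 q [-0.77 -0.04  1.62 -0.    1.56  1.07]
need (axes as now) xyz frac [ 0.0248 -1.9422 -0.4785] turn frac 0.0000 (0.0 deg) rows 17 per row [ 0.0015 -0.1142 -0.0281] 0.0
```

View pics/w5.png

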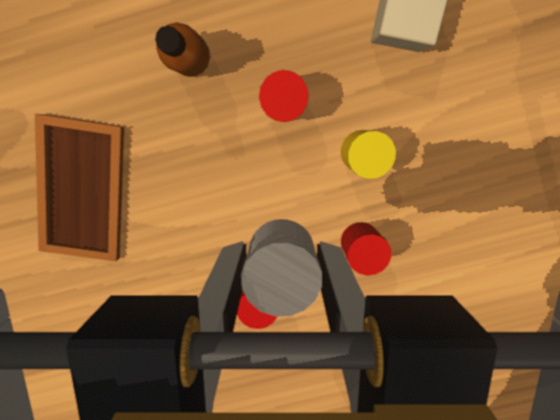

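The silver tin is held upright at (282,265), and the reds and the yellow haven't moved. Now carrying it to the small nest.

>>> drive_tool(
  commands=[
    [[0,-0.114,-0.028,0],[0,-0.114,-0.028,0],[0,-0.114,-0.028,0],[0,-0.114,-0.028,0],[0,-0.114,-0.028,0],[0,-0.114,-0.028,0],[0,-0.114,-0.028,0],[0,-0.114,-0.028,0],[0,-0.114,-0.028,0],[0,-0.114,-0.028,0],[0,-0.114,-0.028,0],[0,-0.114,-0.028,0],[0,-0.114,-0.028,0],[0,-0.114,-0.028,0],[0,-0.114,-0.028,0],[0,-0.114,-0.028,0],[0,-0.114,-0.028,0],[0,0,0,0],[0,0,0,0]],
  ],
)

```text
time: 15.65
tool_pos: [0.6266, 0.1433, 0.1402]
ee_rot: [0.574, 1.566, -2.83]
wrist_force: [-1.2, -0.4, -0.2]
width: 0.0394
```

```bash
python3 go.py 630.5 142.3 15.8; python3 - <<'E'
from ref import *
s=snap('wrist','w6.png')
z,rc,ec=fit(s,'small_nest');print(z,rc,ec)
E
```

```text
t 15.65 pos [626.6 143.3 140.2] psi -105.1 F [-1.2 -0.4 -0.2] w 39.4 q [ 0.14  0.32  1.23 -0.    1.6   1.97]
need (axes as now) xyz frac [ 0.4975 -0.0014 -0.0181] turn frac 0.0000 (0.0 deg) rows 5 per row [ 0.0995 -0.0003 -0.0036] 0.0
7.7126554363133035 ((632.824951171875, 141.5013885498047), (70.23114013671875, 63.74289321899414), 75.06450653076172) ((629.4495239257812, 142.27822875976562), 35.95343017578125)
```

View pics/w6.png

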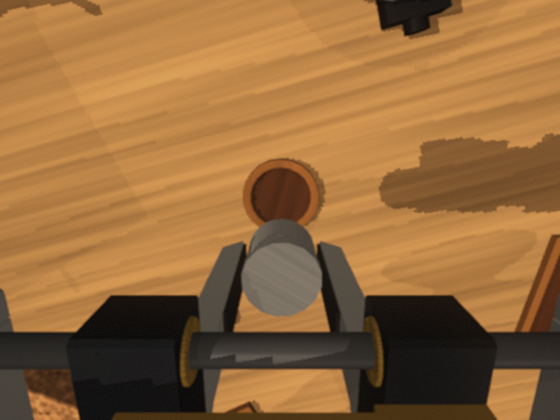

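>>> drive_tool(
  commands=[
    [[0.1,0,-0.008,0],[0.1,0,-0.008,0],[0.1,0,0,0],[0.08,0,0,0],[0.05,0,0,0],[0.02,0,0,0],[0.02,0,0,0],[0,0,0,0],[0,0,0,0],[0,0,0,0],[0,0,0,0]],
  ],
)

```text
time: 16.8
tool_pos: [0.632, 0.1424, 0.0261]
ee_rot: [-2.814, 1.569, 0.064]
wrist_force: [0.7, 0.2, -0.5]
width: 0.0391
```

```bash
python3 go.py 630 142.3 15.8
```

```text
t 16.80 pos [632.  142.4  26.1] psi -105.1 F [ 0.7  0.2 -0.5] w 39.1 q [ 0.13  0.39  1.36 -0.    1.38  1.97]
need (axes as now) xyz frac [0.0411 0.0025 0.0079] turn frac 0.0000 (0.0 deg) rows 1 per row [0.0411 0.0025 0.0079] 0.0
```

>>> drive_tool(
  commands=[
    [[0.02,0,0.004,0],[0.015,0,0,0],[0,0,0,0],[0,0,0,0],[0,0,0,0],[0,0,0,0]],
  ],
)

```text
time: 17.4
tool_pos: [0.6306, 0.1425, 0.0164]
ee_rot: [1.506, 1.571, -1.9]
wrist_force: [-0.3, -0.0, -0.4]
width: 0.0391
```

```bash
python3 go.py 630 142.3 15.8
```

```text
t 17.40 pos [630.6 142.5  16.4] psi -105.1 F [-0.3 -0.  -0.4] w 39.1 q [ 0.13  0.4   1.37 -0.    1.37  1.97]
need (axes as now) xyz frac [0.0024 0.0013 0.002 ] turn frac 0.0000 (0.0 deg) rows 1 per row [0.0024 0.0013 0.002 ] 0.0
```

>>> drive_tool(
  commands=[
    [[0.002,0,0,0],[0,0,0,0],[0,0,0,0],[0,0,0,0],[0,0,0,0],[0,0,0,0]],
  ],
  grip=0.75,
)

```text
time: 18.0
tool_pos: [0.6306, 0.1425, 0.016]
ee_rot: [2.822, 1.571, -0.584]
wrist_force: [0.0, 0.2, -1.0]
width: 0.0702
```

>>> drive_tool(
  commands=[
    [[-0.04,0,0,0],[-0.1,0,0,0],[-0.1,0,0,0],[-0.1,0,0,0],[-0.1,0,0,0],[-0.1,0,0,0],[-0.1,0,0,0],[0,0,0,0]],
  ],
)

```text
time: 18.8
tool_pos: [0.6329, 0.1429, 0.182]
ee_rot: [-2.755, 1.56, 0.123]
wrist_force: [0.2, -0.5, 1.0]
width: 0.0703
```

```bash
python3 go.py 514.5 -436.5 180 -116; python3 - <<'E'
from ref import *
s=snap('wrist','w7.png'); app['tin']=(.630,.142,.043,.05)
z,rc,ec=fit(s,'tin');print(z,rc,ec)
E
```

```text
t 18.80 pos [632.9 142.9 182. ] psi -105.1 F [ 0.2 -0.5  1. ] w 70.3 q [ 0.13  0.31  1.16 -0.    1.66  1.97]
need (axes as now) xyz frac [ 4.0000e-04  2.3609e+00 -1.4710e-01] turn frac 0.0302 (10.9 deg) rows 20 per row [ 0.      0.118  -0.0074] 0.0015
42.87308454931493 ((629.7734985351562, 142.03736877441406), (38.50119400024414, 39.41116714477539), 76.97927856445312) ((629.666015625, 141.7492218017578), 20.04290199279785)
```

View pics/w7.png

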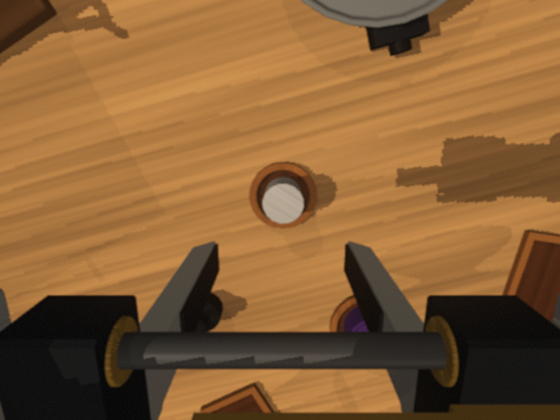

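The tin sits centred in the small nest at (283,200), top at 42.9 mm. Next is the block.

>>> drive_tool(
  commands=[
    [[0,0.118,-0.007,0],[0,0.118,-0.007,0],[0,0.118,-0.007,0],[0,0.118,-0.007,0],[0,0.118,-0.007,0],[0,0.118,-0.007,0],[0,0.118,-0.007,0],[0,0.118,-0.007,0],[0,0.118,-0.007,0],[0,0.118,-0.007,0],[0,0.118,-0.007,0],[0,0.118,-0.007,0],[0,0.118,-0.007,0],[0,0.118,-0.007,0],[0,0.118,-0.007,0],[0,0.118,-0.007,0],[0,0.118,-0.007,0],[0,0.118,-0.007,0],[0,0.118,-0.007,0],[0,0.118,-0.007,0]],
  ],
)

```text
time: 20.85
tool_pos: [0.5093, -0.4366, 0.1734]
ee_rot: [-0.525, 1.567, 2.353]
wrist_force: [-0.3, 0.0, 0.9]
width: 0.0706
```

>>> drive_tool(
  commands=[
    [[0,0,0,0.015],[0,0,0,0.015],[0,0,0,0],[0,0,0,0]],
  ],
  grip=0.85,
)

```text
time: 21.25
tool_pos: [0.51, -0.4356, 0.1743]
ee_rot: [-0.322, 1.568, 2.369]
wrist_force: [0.3, 0.7, -0.6]
width: 0.0795
```

```bash
python3 go.py 514.5 -436.5 11 -116; python3 - <<'E'
from ref import *
s=snap('wrist','w8.png')
z,rc,ec=fit(s,'block');print(z,rc,ec)
E
```

```text
t 21.25 pos [ 510.  -435.6  174.3] psi -115.8 F [ 0.3  0.7 -0.6] w 79.5 q [-0.79  0.37  1.1  -0.    1.68  1.23]
need (axes as now) xyz frac [ 0.6533 -0.0043 -0.0194] turn frac 0.0005 (0.2 deg) rows 6 per row [ 0.1089 -0.0007 -0.0032] 0.0001
31.826211190953803 ((513.8062744140625, -437.6999206542969), (46.03508758544922, 45.519676208496094), 64.61287689208984) ((513.876220703125, -437.8277587890625), 31.113784790039062)
```

View pics/w8.png

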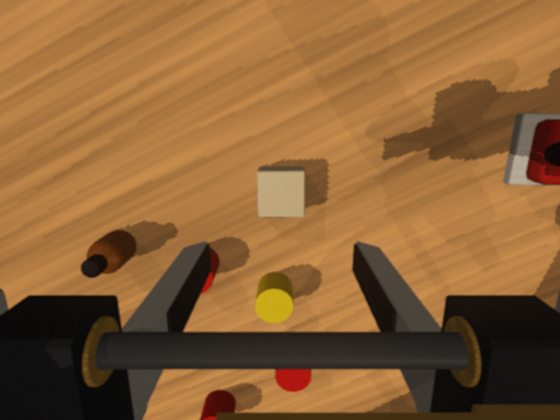

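>>> drive_tool(
  commands=[
    [[0.1,-0.001,-0.009,0],[0.1,0,-0.008,0],[0.1,0,0,0],[0.1,0,0,0],[0.1,0,0,0],[0.08,0,0,0],[0.04,0,0,0],[0.025,0,0,0],[0,0,0,0],[0,0,0,0],[0,0,0,0],[0,0,0,0]],
  ],
)

```text
time: 22.5
tool_pos: [0.5149, -0.4384, 0.0161]
ee_rot: [2.78, 1.568, -0.814]
wrist_force: [0.1, 0.1, -0.1]
width: 0.0801
```

```bash
python3 go.py 514 -437.2 11 -115.8
```

```text
t 22.50 pos [ 514.9 -438.4   16.1] psi -115.9 F [ 0.1  0.1 -0.1] w 80.1 q [-0.79  0.46  1.29 -0.    1.39  1.23]
need (axes as now) xyz frac [ 0.0203 -0.0027  0.0053] turn frac -0.0003 (-0.1 deg) rows 1 per row [ 0.0203 -0.0027  0.0053] -0.0003
```

>>> drive_tool(
  commands=[
    [[0.014,0,0.002,0],[0,0,0,0],[0,0,0,0],[0,0,0,0]],
  ],
)

```text
time: 22.9
tool_pos: [0.5138, -0.4376, 0.0112]
ee_rot: [0.139, 1.571, 2.828]
wrist_force: [0.6, 0.9, -0.2]
width: 0.0795
```

>>> drive_tool(
  commands=[
    [[0,0,0,0],[0,0,0,0],[0,0,0,0],[0,0,0,0],[0,0,0,0],[0,0,0,0],[0,0,0,0],[0,0,0,0]],
  ],
  grip=0,
)

```text
time: 23.7
tool_pos: [0.5139, -0.4376, 0.0113]
ee_rot: [3.097, 1.571, -0.497]
wrist_force: [0.2, 0.5, 0.6]
width: 0.0455
```

```bash
python3 go.py 514 -437.2 140 -115.8
```

```text
t 23.70 pos [ 513.9 -437.6   11.3] psi -115.9 F [0.2 0.5 0.6] w 45.5 q [-0.79  0.46  1.3   0.    1.38  1.23]
need (axes as now) xyz frac [-5.149e-01 -1.500e-03  4.000e-04] turn frac -0.0003 (-0.1 deg) rows 5 per row [-1.03e-01 -3.00e-04  1.00e-04] -0.0001
```

>>> drive_tool(
  commands=[
    [[-0.04,0,0,0],[-0.08,0,0,0],[-0.1,0,0,0],[-0.1,0,0,0],[-0.1,0,0,0],[-0.1,0,0,0],[0,0,0,-0.018],[0,0,0,-0.018],[0,0,0,-0.018],[0,0,0,-0.018],[0,0,0,-0.018],[0,0,0,-0.018],[0,0,0,0],[0,0,0,0]],
  ],
)

```text
time: 25.1
tool_pos: [0.5139, -0.4376, 0.1417]
ee_rot: [1.887, 1.57, -1.03]
wrist_force: [0.1, 0.9, -0.1]
width: 0.0456
```

```bash
python3 go.py 361.5 268 140 -77.1; python3 - <<'E'
from h import *
snap('wrist','w9.png')
E
```

```text
t 25.10 pos [ 513.9 -437.6  141.7] psi -77.2 F [ 0.1  0.9 -0.1] w 45.6 q [-0.79  0.38  1.14 -0.    1.62  0.56]
need (axes as now) xyz frac [ 0.0054 -2.8874 -0.0321] turn frac -0.0002 (-0.1 deg) rows 25 per row [ 0.0002 -0.1155 -0.0013] -0.0
```

View pics/w9.png

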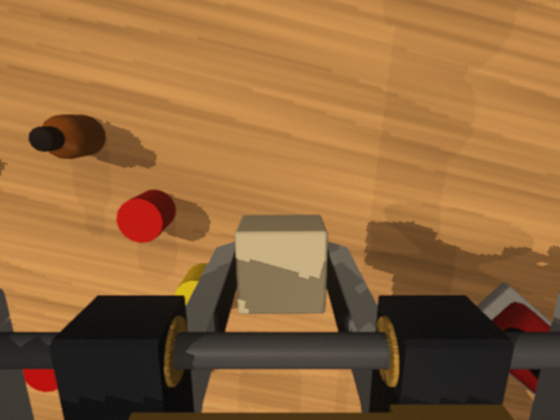

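>>> drive_tool(
  commands=[
    [[0,-0.144,-0.002,0],[0,-0.144,-0.002,0],[0,-0.144,-0.002,0],[0,-0.144,-0.002,0],[0,-0.144,-0.002,0],[0,-0.144,-0.002,0],[0,-0.144,-0.002,0],[0,-0.144,-0.002,0],[0,-0.144,-0.002,0],[0,-0.144,-0.002,0],[0,-0.144,-0.001,0],[0,-0.144,-0.001,0],[0,-0.144,-0.001,0],[0,-0.144,-0.001,0],[0,-0.144,-0.001,0],[0,-0.144,-0.001,0],[0,-0.144,-0.001,0],[0,-0.144,-0.001,0],[0,-0.144,-0.001,0],[0,-0.144,-0.001,0]],
  ],
)

```text
time: 27.15
tool_pos: [0.3593, 0.2672, 0.1417]
ee_rot: [-3.074, 1.57, 0.293]
wrist_force: [0.7, -0.4, -1.7]
width: 0.0459
```

>>> drive_tool(
  commands=[
    [[0,0,0,0],[0,0,0,0],[0,0,0,0]],
  ],
)

```text
time: 27.45
tool_pos: [0.36, 0.2649, 0.1413]
ee_rot: [1.81, 1.57, -1.107]
wrist_force: [0.4, -1.5, -0.1]
width: 0.0454
```

```bash
python3 go.py 361.5 268 14.3 -77.1; python3 - <<'E'
from ref import *
s=snap('wrist','w10.png')
z,rc,ec=fit(s,'square_nest');print(z,rc,ec)
E
```

```text
t 27.45 pos [360.  264.9 141.3] psi -77.1 F [ 0.4 -1.5 -0.1] w 45.4 q [ 0.51 -0.12  1.71 -0.    1.56  1.85]
need (axes as now) xyz frac [ 0.5079 -0.011  -0.0085] turn frac -0.0001 (-0.0 deg) rows 5 per row [ 0.1016 -0.0022 -0.0017] -0.0
7.841946371658221 ((367.6268310546875, 269.4731750488281), (64.67359161376953, 78.37408447265625), 13.445586204528809) ((367.5113220214844, 269.49151611328125), 49.99354934692383)
```

View pics/w10.png

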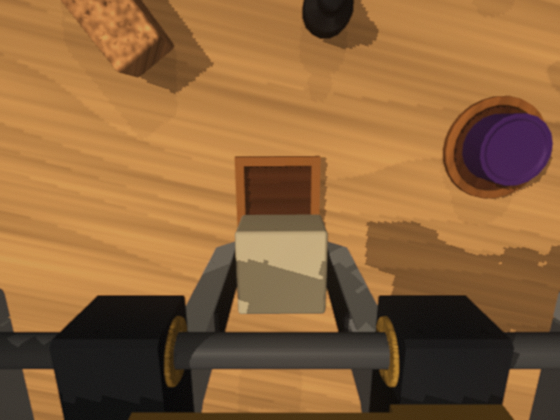

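>>> drive_tool(
  commands=[
    [[0.1,-0.006,-0.004,0],[0.1,-0.005,-0.004,0],[0.1,0,0,0],[0.08,0,0,0],[0.05,0,0,0],[0.03,0,0,0],[0.02,0,0,0],[0,0,0,0],[0,0,0,0],[0,0,0,0],[0,0,0,0]],
  ],
)

```text
time: 28.6
tool_pos: [0.3616, 0.2692, 0.0219]
ee_rot: [-2.934, 1.569, 0.434]
wrist_force: [0.0, 0.9, -1.0]
width: 0.0454
```

```bash
python3 go.py 361.2 268 14.3
```

```text
t 28.60 pos [361.6 269.2  21.9] psi -77.0 F [ 0.   0.9 -1. ] w 45.4 q [ 0.51 -0.02  1.86 -0.    1.3   1.86]
need (axes as now) xyz frac [0.0304 0.0045 0.0026] turn frac 0.0000 (0.0 deg) rows 1 per row [0.0304 0.0045 0.0026] 0.0
```

>>> drive_tool(
  commands=[
    [[0.015,0.001,0,0],[0.01,0,0,0],[0,0,0,0],[0,0,0,0],[0,0,0,0],[0,0,0,0]],
  ],
)

```text
time: 29.2
tool_pos: [0.3612, 0.2687, 0.015]
ee_rot: [2.409, 1.571, -0.506]
wrist_force: [0.3, -0.1, -0.7]
width: 0.0457
```

```bash
python3 go.py 361.2 268 14.3
```

```text
t 29.20 pos [361.2 268.7  15. ] psi -77.0 F [ 0.3 -0.1 -0.7] w 45.7 q [ 0.51 -0.01  1.87 -0.    1.29  1.86]
need (axes as now) xyz frac [0.0027 0.0026 0.0005] turn frac 0.0000 (0.0 deg) rows 1 per row [0.0027 0.0026 0.0005] 0.0
```

>>> drive_tool(
  commands=[
    [[0.002,0,0,0],[0,0,0,0],[0,0,0,0],[0,0,0,0],[0,0,0,0],[0,0,0,0]],
  ],
  grip=0.8,
)

```text
time: 29.8
tool_pos: [0.3612, 0.2687, 0.0145]
ee_rot: [2.727, 1.571, -0.188]
wrist_force: [-0.1, -0.7, -0.1]
width: 0.0746
```

>>> drive_tool(
  commands=[
    [[-0.04,0,0,0],[-0.1,0,0,0],[-0.1,0,0,0],[-0.1,0,0,0],[-0.1,0,0,0],[-0.1,0,0,0],[-0.1,0,0,0],[0,0,0,0]],
  ],
)

```text
time: 30.6
tool_pos: [0.3633, 0.2699, 0.1793]
ee_rot: [-2.862, 1.562, 0.506]
wrist_force: [-0.1, 0.1, 0.0]
width: 0.0755
```

```bash
python3 go.py 487 432.8 180 -41.6; python3 - <<'E'
from ref import *
s=snap('wrist','w11.png'); app['block']=(.361,.268,.035,.05)
z,rc,ec=fit(s,'block');print(z,rc,ec)
z,rc,ec=fit(s,'square_nest');print(z,rc,ec)
E
```

```text
t 30.60 pos [363.3 269.9 179.3] psi -77.0 F [-0.1  0.1  0. ] w 75.5 q [ 0.51 -0.13  1.64 -0.    1.63  1.86]
need (axes as now) xyz frac [ 0.0041 -0.5241 -0.6284] turn frac -0.0985 (-35.4 deg) rows 7 per row [ 0.0006 -0.0749 -0.0898] -0.0141
34.73709864018865 ((360.7469177246094, 267.77923583984375), (46.13820266723633, 46.06504821777344), 13.453397750854492) ((360.9408264160156, 267.6910095214844), 31.242717742919922)
7.821128989499771 ((361.056640625, 267.78973388671875), (78.65940856933594, 78.19010925292969), 12.996191024780273) ((361.06146240234375, 267.8043212890625), 54.486366271972656)
```

View pics/w11.png

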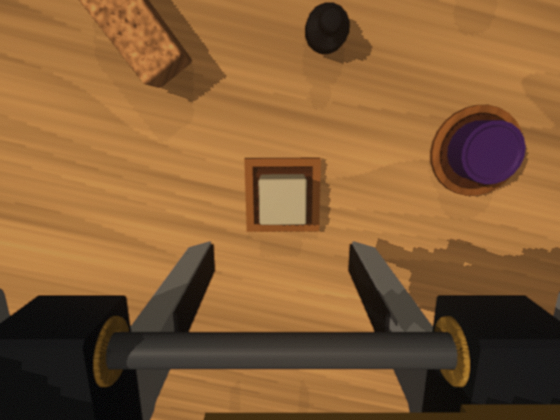

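The block is centred and square in its nest at (283,200), top at 34.7 mm, which is floor height plus block height. The cork is next.

>>> drive_tool(
  commands=[
    [[0,-0.075,-0.09,0],[0,-0.075,-0.09,0],[0,-0.075,-0.09,0],[0,-0.075,-0.09,0],[0,-0.075,-0.09,0],[0,-0.075,-0.09,0],[0,-0.075,-0.09,0],[0,0,0,-0.02],[0,0,0,-0.02],[0,0,0,-0.02],[0,0,0,-0.02],[0,0,0,-0.019],[0,0,0,0],[0,0,0,0]],
  ],
  grip=0.75,
)

```text
time: 32.05
tool_pos: [0.4847, 0.4315, 0.1729]
ee_rot: [-0.169, 1.568, -2.465]
wrist_force: [0.4, -0.2, 0.0]
width: 0.0705
```

```bash
python3 go.py 487 432.8 12 -41.6; python3 - <<'E'
from ref import *
s=snap('wrist','w12.png')
z,rc,ec=fit(s,'cork');print(z,rc,ec)
W=cloud(t); g=(W[...,1]>.5)&(W[...,0]>.2)&(W[...,0]<.7)&(W[...,2]>.02); print(W[g].min(0),W[g].max(0)) 
E
```

```text
t 32.05 pos [484.7 431.5 172.9] psi -41.5 F [ 0.4 -0.2  0. ] w 70.5 q [ 0.64  0.32  1.16 -0.    1.66  1.37]
need (axes as now) xyz frac [ 0.6434  0.0036 -0.0117] turn frac 0.0001 (0.1 deg) rows 6 per row [ 0.1072  0.0006 -0.0019] 0.0
39.7123427277894 ((486.82879638671875, 433.53070068359375), (99.64193725585938, 44.066673278808594), 48.69389343261719) ((486.8895263671875, 433.5413513183594), 53.163692474365234)Traceback (most recent call last):
  File "<stdin>", line 4, in <module>
    return umr_minimum(a, axis, None, out, keepdims, initial, where)
ValueError: zero-size array to reduction operation minimum which has no identity
```

View pics/w12.png

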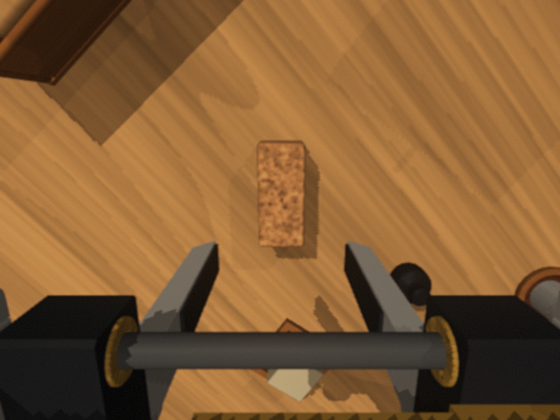

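>>> drive_tool(
  commands=[
    [[0.1,0.002,-0.006,0],[0.1,0,-0.005,0],[0.1,0,0,0],[0.1,0,0,0],[0.1,0,0,0],[0.08,0,0,0],[0.04,0,0,0],[0.023,0,0,0],[0,0,0,0],[0,0,0,0],[0,0,0,0],[0,0,0,0],[0,0,0,0]],
  ],
)

```text
time: 33.4
tool_pos: [0.4878, 0.4339, 0.0145]
ee_rot: [2.872, 1.569, 0.578]
wrist_force: [0.4, -0.7, 0.4]
width: 0.0705
```

```bash
python3 go.py 486.9 433.3 12 -41.5
```

```text
t 33.40 pos [487.8 433.9  14.5] psi -41.4 F [ 0.4 -0.7  0.4] w 70.5 q [ 0.64  0.41  1.36 -0.    1.37  1.36]
need (axes as now) xyz frac [ 0.0099 -0.0011  0.004 ] turn frac 0.0003 (0.1 deg) rows 1 per row [ 0.0099 -0.0011  0.004 ] 0.0003
```

>>> drive_tool(
  commands=[
    [[0.004,0,0.002,0],[0,0,0,0],[0,0,0,0],[0,0,0,0],[0,0,0,0],[0,0,0,0],[0,0,0,0],[0,0,0,0],[0,0,0,0]],
  ],
  grip=0,
)

```text
time: 34.3
tool_pos: [0.487, 0.4332, 0.0126]
ee_rot: [0.222, 1.571, -2.071]
wrist_force: [-0.5, 0.6, 0.0]
width: 0.0432
```

```bash
python3 go.py 486.9 433.3 140 -41.5
```

```text
t 34.30 pos [487.  433.2  12.6] psi -41.4 F [-0.5  0.6  0. ] w 43.2 q [ 0.64  0.41  1.36 -0.    1.37  1.36]
need (axes as now) xyz frac [-5.096e-01 -6.000e-04  1.000e-04] turn frac 0.0003 (0.1 deg) rows 5 per row [-1.019e-01 -1.000e-04  0.000e+00] 0.0001
```

>>> drive_tool(
  commands=[
    [[-0.04,0,0,0],[-0.08,0,0,0],[-0.1,0,0,0],[-0.1,0,0,0],[-0.1,0,0,0],[-0.1,0,0,0],[0,0,0,0.0201],[0,0,0,0.0201],[0,0,0,0.0201],[0,0,0,0.0201],[0,0,0,0.0201],[0,0,0,0.0201],[0,0,0,0.0201],[0,0,0,0.0201],[0,0,0,0.0201],[0,0,0,0.0201],[0,0,0,0],[0,0,0,0]],
  ],
)

```text
time: 36.1
tool_pos: [0.4961, 0.4203, 0.143]
ee_rot: [-0.636, 1.557, 2.119]
wrist_force: [0.5, 0.5, -0.4]
width: 0.0437
```

```bash
python3 go.py 447.2 -112.6 140 -113.8; python3 - <<'E'
from h import *
snap('wrist','w13.png')
E
```

```text
t 36.10 pos [496.1 420.3 143. ] psi -112.2 F [ 0.5  0.5 -0.4] w 43.7 q [0.61 0.33 1.21 0.01 1.6  2.57]
need (axes as now) xyz frac [-0.0122  2.0481 -0.6226] turn frac 0.0046 (1.6 deg) rows 18 per row [-0.0007  0.1138 -0.0346] 0.0003
```

View pics/w13.png

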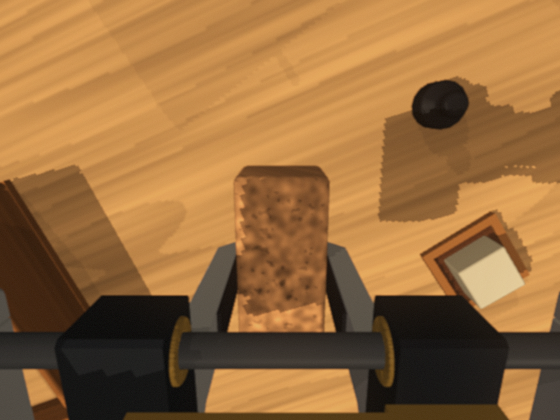

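```bash
python3 -c "
from h import *
print(robot.get_obs()['joint_positions'],robot.get_obs()['tool_pos'],robot.get_obs()['qvel'])"
```

```text
[0.60863693 0.32700195 1.21120222 0.01406248 1.6026113  2.56601366] [0.49589145 0.42057789 0.1428472 ] [ 0.00992873  0.00525583  0.00106706 -0.00034214 -0.00019883 -0.00089857]
```

Joint 6 reached 2.566, just short of its 2.57 limit, because I had not budgeted for it here. I'll turn back first, then finish the turn near the nest.

>>> drive_tool(
  commands=[
    [[0,0,0,-0.02],[0,0,0,-0.02],[0,0,0,-0.02],[0,0,0,0],[0,0,0,0]],
  ],
)

```text
time: 36.65
tool_pos: [0.4957, 0.4207, 0.1425]
ee_rot: [-0.974, 1.557, 2.156]
wrist_force: [0.2, -0.4, -0.5]
width: 0.0441
```

```bash
python3 go.py 447.2 -112.6 140 -113.8;python3 -c "
from h import *
print(robot.get_obs()['joint_positions'],robot.get_obs()['ee_rot'])"
```

```text
t 36.65 pos [495.7 420.7 142.5] psi -90.6 F [ 0.2 -0.4 -0.5] w 44.1 q [0.61 0.33 1.21 0.01 1.6  2.19]
need (axes as now) xyz frac [-0.013   2.1354  0.1703] turn frac 0.0644 (23.2 deg) rows 18 per row [-0.0007  0.1186  0.0095] 0.0036
[0.60917586 0.32733756 1.21142983 0.01382859 1.60249548 2.19142772] [-0.97424075  1.55697082  2.15633694]
```

>>> drive_tool(
  commands=[
    [[0,0.118,0.009,0],[0,0.118,0.009,0],[0,0.118,0.009,0],[0,0.118,0.009,0],[0,0.118,0.009,0],[0,0.118,0.009,0],[0,0.118,0.009,0],[0,0.118,0.009,0],[0,0.118,0.009,0],[0,0.118,0.009,0],[0,0.118,0.009,0],[0,0.118,0.009,0],[0,0.118,0.009,0],[0,0.118,0.009,0],[0,0.118,0.009,0],[0,0.118,0.009,0],[0,0.118,0.01,0],[0,0.118,0.01,0],[0,0,0,0],[0,0,0,0]],
  ],
)

```text
time: 38.65
tool_pos: [0.4501, -0.1103, 0.1368]
ee_rot: [-1.009, 1.557, 2.121]
wrist_force: [-0.1, 0.2, -1.3]
width: 0.0436
```

```bash
python3 go.py 447.2 -112.6 140 -113.8;python3 -c "
from h import *
o=robot.get_obs()
from scipy.spatial.transform import Rotation as R
print(o['joint_positions'],R.from_euler('xyz',o['ee_rot']).as_matrix().round(4))"
```

```text
t 38.65 pos [ 450.1 -110.3  136.8] psi -90.7 F [-0.1  0.2 -1.3] w 43.6 q [-0.37 -0.08  1.67  0.01  1.56  1.21]
need (axes as now) xyz frac [-0.0128  0.0093  0.0116] turn frac 0.0642 (23.1 deg) rows 4 per row [-0.0032  0.0023  0.0029] 0.0161
[-0.36927082 -0.07503152  1.67035482  0.00860206  1.55755117  1.21309287] [[-0.0074 -0.0118 -0.9999]
 [ 0.0121 -0.9999  0.0117]
 [-0.9999 -0.012   0.0076]]
```

Now finish the turn, then measure.

>>> drive_tool(
  commands=[
    [[0,0.003,0.004,0.0161],[0,0.003,0.003,0.0161],[0,0.003,0.003,0.0161],[0,0,0,0.0161],[0,0,0,0],[0,0,0,0]],
  ],
)

```text
time: 39.25
tool_pos: [0.4476, -0.1113, 0.1368]
ee_rot: [-0.594, 1.557, 2.138]
wrist_force: [0.3, -0.4, -0.7]
width: 0.0439
```

```bash
python3 go.py 447.2 -112.6 15.6 -113.8; python3 - <<'E'
from ref import *
s=snap('wrist','w14.png'); np.savez('w14.npz',**s)
z,rc,ec=fit(s,'long_nest');print(z,rc,ec)
W=cloud(s); g=(np.hypot(W[...,0]-.447,W[...,1]+.112)<.08)&(W[...,2]>.08)
# cork top plane
import collections
print(np.nanpercentile(W[...,2][g],[5,50,95]))
E
```

```text
t 39.25 pos [ 447.6 -111.3  136.8] psi -113.5 F [ 0.3 -0.4 -0.7] w 43.9 q [-0.37 -0.08  1.68  0.01  1.56  1.61]
need (axes as now) xyz frac [ 0.4847  0.0093 -0.0064] turn frac 0.0008 (0.3 deg) rows 5 per row [ 0.0969  0.0019 -0.0013] 0.0002
7.889901328426152 ((488.10888671875, -131.15606689453125), (76.26327514648438, 41.45460510253906), 66.20926666259766) ((487.8680419921875, -131.3353729248047), 43.10084533691406)
[0.16311576 0.2491501  0.25890311]
```

View pics/w14.png

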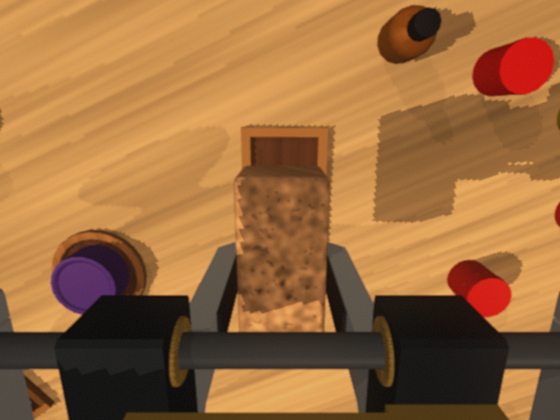

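>>> drive_tool(
  commands=[
    [[0.1,0.005,-0.004,0.0008],[0.1,0.004,-0.003,0],[0.1,0,0,0],[0.08,0,0,0],[0.04,0,0,0],[0.02,0,0,0],[0.02,0,0,0],[0,0,0,0],[0,0,0,0],[0,0,0,0],[0,0,0,0]],
  ],
)

```text
time: 40.4
tool_pos: [0.4477, -0.1139, 0.0223]
ee_rot: [-0.618, 1.558, 2.104]
wrist_force: [0.5, 0.1, -0.8]
width: 0.0436
```

```bash
python3 go.py 447 -112.7 15.6 -113.8
```

```text
t 40.40 pos [ 447.7 -113.9   22.3] psi -114.0 F [ 0.5  0.1 -0.8] w 43.6 q [-0.38  0.01  1.82  0.01  1.31  1.61]
need (axes as now) xyz frac [ 0.027  -0.0032  0.0042] turn frac -0.0005 (-0.2 deg) rows 1 per row [ 0.027  -0.0032  0.0042] -0.0005
```

>>> drive_tool(
  commands=[
    [[0.013,-0.002,0.002,0],[0.007,0,0,0],[0,0,0,0],[0,0,0,0],[0,0,0,0],[0,0,0,0]],
  ],
)

```text
time: 41.0
tool_pos: [0.4469, -0.113, 0.0167]
ee_rot: [-0.56, 1.557, 2.163]
wrist_force: [0.2, 0.7, -0.7]
width: 0.0438
```

```bash
python3 go.py 447 -112.7 15.6 -113.8
```

```text
t 41.00 pos [ 446.9 -113.    16.7] psi -114.0 F [ 0.2  0.7 -0.7] w 43.8 q [-0.38  0.02  1.83  0.01  1.3   1.61]
need (axes as now) xyz frac [ 0.0045 -0.0011  0.0002] turn frac -0.0005 (-0.2 deg) rows 1 per row [ 0.0045 -0.0011  0.0002] -0.0005
```

>>> drive_tool(
  commands=[
    [[0.002,0,0,0],[0,0,0,0],[0,0,0,0],[0,0,0,0],[0,0,0,0],[0,0,0,0],[0,0,0,0]],
  ],
  grip=0.75,
)

```text
time: 41.7
tool_pos: [0.4469, -0.113, 0.0162]
ee_rot: [-0.562, 1.557, 2.16]
wrist_force: [-0.3, 0.3, -0.1]
width: 0.0703
```

>>> drive_tool(
  commands=[
    [[-0.04,0,0,0],[-0.1,0,0,0],[-0.1,0,0,0],[-0.1,0,0,0],[-0.1,0,0,0],[-0.1,0,0,0],[-0.1,0,0,0],[0,0,0,0]],
  ],
)

```text
time: 42.5
tool_pos: [0.4505, -0.1157, 0.181]
ee_rot: [-1.276, 1.563, 1.447]
wrist_force: [0.7, 0.5, -0.2]
width: 0.0704
```

```bash
python3 go.py 250 -350 250; python3 - <<'E'
from ref import *
s=snap('wrist','w15.png'); app['cork']=(.447,-.1125,.043,.075)
z,rc,ec=fit(s,'cork');print(z,rc,ec)
z,rc,ec=fit(s,'long_nest');print(z,rc,ec)
E
```

```text
t 42.50 pos [ 450.5 -115.7  181. ] psi -114.0 F [ 0.7  0.5 -0.2] w 70.4 q [-0.38 -0.1   1.6   0.01  1.64  1.61]
need (axes as now) xyz frac [-0.2842  1.18    0.3522] turn frac 0.0000 (0.0 deg) rows 11 per row [-0.0258  0.1073  0.032 ] 0.0
42.78507153781008 ((446.86834716796875, -113.88214874267578), (44.074607849121094, 100.24238586425781), 66.14191436767578) ((447.1437072753906, -114.16020202636719), 53.2375373840332)
7.881853165750464 ((446.4014892578125, -112.73833465576172), (76.20046997070312, 132.6381072998047), 66.29322052001953) ((446.2790222167969, -112.56416320800781), 75.83444213867188)
```

View pics/w15.png

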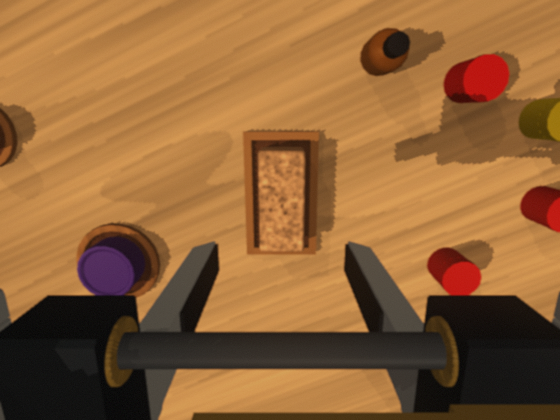

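The cork lies in the long nest at (281,200), top at 42.8 mm and aligned with the recess. I'll back away and check everything from above.

>>> drive_tool(
  commands=[
    [[-0.05,0.107,0.032,0],[-0.05,0.107,0.032,0],[-0.05,0.107,0.032,0],[-0.05,0.107,0.032,0],[-0.03,0.107,0.032,0],[-0.03,0.107,0.032,0],[-0.03,0.107,0.032,0],[0,0.107,0.032,0],[0,0.107,0.032,0],[0,0.107,0.032,0],[0,0.107,0.032,0],[0,0,0,0],[0,0,0,0],[0,0,0,0]],
  ],
)

```text
time: 43.95
tool_pos: [0.249, -0.3478, 0.2468]
ee_rot: [-0.607, 1.556, 2.117]
wrist_force: [0.0, -0.5, 0.3]
width: 0.0704
```

```bash
python3 - <<'E'
from ref import *
s=snap('top','top_end.png'); s2=snap('scene','scene_end.png')
app.update(puck=(.450,.086,.033,.05),tin=(.630,.142,.043,.04),block=(.361,.268,.035,.045),cork=(.447,-.1125,.043,.075))
for k in ['puck','tin','block','cork']:
  for q in (s,s2):
    z,rc,ec=fit(q,k);print(k,round(z,1),np.round(rc[0],1),np.round(rc[1],1),round(rc[2],1))
app.update(bottle=(.533,-.252,.065,.03),weight=(.524,.265,.045,.03))
for k in('bottle','weight'):
  for q in (t,s,sc,s2):
    z,rc,ec=fit(q,k);print(k,round(z,1),np.round(rc[0],1))
E
```

```text
puck 31.5 [451.3  85.6] [57.1 57.7] 88.1
puck 30.5 [452.5  88. ] [57.9 60.4] 6.9
tin 42.6 [630.7 142.4] [39.9 38.2] 27.4
tin 42.0 [631. 144.] [39.9 38.1] 36.1
block 34.7 [361.2 267.9] [46.1 47.2] 12.7
block 33.8 [359.6 269.6] [52.3 45.7] 13.7
cork 42.9 [ 448.3 -113.5] [ 44.2 100.5] 66.1
cork 42.2 [ 449.6 -111.3] [50. 99.] 67.7
bottle 64.9 [ 533.3 -252.1]
bottle 64.7 [ 534.  -252.1]
bottle 64.3 [ 534.8 -250.4]
bottle 63.7 [ 534.9 -249.6]
weight 44.4 [524. 264.]
weight 43.8 [523.9 264.1]
weight 43.5 [524.7 267.8]
weight 43.1 [525.5 267.4]
```

View pics/top_end.png

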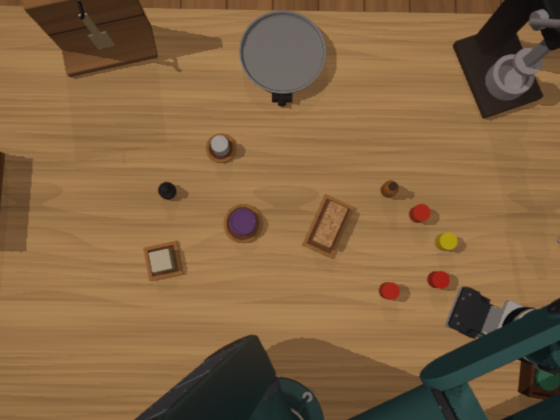

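The final top view shows the puck (243,223), tin (221,147), block (163,261) and cork (330,225) all in their nests. The weight, bottle and look-alikes are where they were.

```bash
python3 -c "
from h import *
print(robot.close_job(), robot.get_obs()['time'])"
```

```text
the job is handed in; nothing more can be done
the job is handed in; nothing more can be done
```

The puck, tin, block and cork are all in their matching nests, placed in that order, and the job was handed in at about 44 s of the 112 s allowed.

- **Final check:** Top, scene and wrist views put each object 3 mm above its counter height, within about 2 mm of its nest centre and lying flat. The block and cork are aligned with their recesses.
- **Bystanders:** The weight and the bottle match their starting positions within measuring noise. The red and yellow look-alikes look unmoved in the final top view.
- **What went wrong:** While I turned the held cork, joint 6 ran up to 2.566, just inside its 2.57 limit. I had not allowed for that, so the turn stopped short and left the tool about 0.8° off vertical. I turned back, finished the turn at the nest, and the cork still settled flat.
- **Camera disagreement:** The scene camera's positions differed from the top and wrist cameras by about 2 to 3 mm in y. I used the top and wrist values, which agreed with each other.

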